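# Key the cam lock and clamp the sinker mould

### The job

Take the T-key from its wooden rest and fit it into the cam lock on the bronze mould, turning it gently by feel until its tongue drops into the hidden slot and the flange sits flush on the red collar. Then turn it clockwise, seen from above, to the stop, so the bar lies square across the mould, and leave the key fully home in the lock. Press and twist only lightly, never forcing it, and leave everything else on the bench where it is.

Things in the scene. Friction and masses are not known exactly. Their poses are not given: they have to be found in the camera images.
- mould: Fixed fixture: steel base plate 110 x 240 x 12 mm with a closed two-part bronze mould (top 58 mm above the bench) and, at one end, a cam lock under a red square collar block, 64 x 64 mm, top 70 mm above the bench. Origin: on the lock's vertical bore axis, at bench level. z up, +y runs from the lock along the mould, x square across it.
- collar_top (a point): Centre of the round 32 mm bore at the top face of the red collar, 70 mm above the bench; rim chamfered 3 mm; axes as the mould. More than 40 N of total contact force between key and lock, push and twist together, damages the lock.
- spindle_face (a point): Centre of the cam spindle's flat top face inside the bore, 24 mm below the collar top; axes as the mould, not turning with the spindle. Across its middle runs a slot 8.5 mm wide, 16 mm deep, too dark to see well. Its angle is unmeasured: from above it starts anywhere 23 to 83 degrees counterclockwise from the mould's x axis; find it by turning the key in light contact, until it drops.
- cam (a point): Point on the spindle axis at the brass cam, 18 mm above the bench; axes as the mould. The spindle drags (0.1 N m): a lightly pressed key slides on its face without turning it. Once keyed it turns clockwise from above, to a stop, where the key's bar driven clockwise lies parallel to the mould's x axis, within about 4 degrees.
- key_rest: Fixed wooden block 84 x 84 mm, 45 mm high, with a 36 mm round hole through its middle in which the T-key stands, its flange resting on the top. Origin: centre of its underside.
- cam_key: Loose upright T-key, 0.3 kg, 88 mm tall. Origin: centre of the tongue's lower end; z up the shank, x along both the wooden bar and the tongue (same after half a turn). Steel tongue 28 mm along x, 6 mm along y, z 0 to 12 mm; round hub 30 mm diameter, z 12 to 34; flange to z 40; stem 16 mm diameter to z 60. The tongue has about 1.25 mm play each side in the slot (5 degrees).
- key_flange (a point): On the key's axis at the underside of its dark round flange (48 mm diameter, 6 mm thick). In the rest it is 45 mm above the bench. With the tongue out of line on the spindle face it stays 10 mm above the collar; fully home it lies flush on the collar top, key origin 36 mm above the bench.
- key_bar (a point): Centre of the key's wooden T-bar, 74 mm above the key's origin: 84 mm along the key's x, 14 mm along its y (grip it here from above), 28 mm high.
- weight0: Loose knobbed lead weight, round, 52 mm diameter, 58 mm tall, 0.5 kg, bystander. Origin: centre of its underside.
- weight1: Loose knobbed lead weight, round, 52 mm diameter, 58 mm tall, 0.5 kg, bystander. Origin: centre of its underside.
- weight2: Loose knobbed lead weight, round, 52 mm diameter, 58 mm tall, 0.5 kg, bystander. Origin: centre of its underside.
- weight3: Loose knobbed lead weight, round, 52 mm diameter, 58 mm tall, 0.5 kg, bystander. Origin: centre of its underside.
- scoop: Loose grey cast iron scoop, bowl 80 mm wide and 32 mm high with a bar handle reaching 168 mm along its x, bystander. Origin: under the bowl's centre.
- poker: Loose short steel poker with wooden grip, 280 mm long along its x, 24 mm high, bystander. Origin: on the bench under its middle.
- cork_float: Loose round cork float, 84 mm diameter, 34 mm high, bystander. Origin: centre of its underside.

How it is judged:
By the outcome, as a careful person would: the job done as asked, in the order asked, and still so for the second after the job is handed in, with the robot touching nothing.
It also fails if it takes over 58 s, if anything falls off the work surface, if the arm or the gripper's body presses on something with over 40 N, if the wrist force passes 120 N, or if a joint passes its speed limit or range.

### The arm

A 6-joint arm with a two-finger parallel gripper is mounted at the origin on the work surface. World frame = base frame: x ahead of the robot, y to its left, z up, the work surface at z = 0. Lengths are in mm, angles in rad, forces in N, time in s.
With the tool pointing down it reaches from about 350 to 850 mm from the base axis. Payload 8.1 kg.
Tool frame: the origin (TCP) lies on the centre line of the jaws, within the pads' length; the fingertips stand 22 mm ahead of it and the grasp point (between the pads) lies 3 mm ahead of it (ctrl.finger_overhang is the distance from the TCP to the fingertips, in mm); z points along the fingers, y is the line along which they close (so a half turn about z gives the same grasp; the last joint's range is limited). The gripper opens to 93 mm and grips with 3 to 60 N. Pads are 15 mm wide; open, the fingers measure 128 mm over their backs; the gripper's body (75 mm by 188 mm) begins 65 mm behind the grasp point.
Start: joints at [1.125, 0.13, 1.488, -0, 1.523, -0.085], TCP at [211.793, 561.382, 240.635] pointing down, gripper open.
Joint ranges: [-2.96, 2.96], [-0.89, 2.26], [0.02, 2.5], [-1.34, 4.48], [0, 2.73], [-2.66, 2.66]. Speed limits (rad/s): [2.39, 2.39, 2.79, 3.14, 3.14, 3.14].

### API

Orientations are given as a unit quaternion [w, x, y, z].
In Python, from station import ctrl, probe_bus, job, grab_frame gives the robot as it stands (ctrl), with the cameras as plain functions, the readings (probe_bus) and the job (job).
- The arm moves only by the shell command python3 inch.py 'ROWS' [OPENING] [FORCE]. ROWS is a JSON list of rows, 1 to 8 of them, each written [[dx, dy, dz], [rx, ry, rz]]: dx, dy, dz in mm, then a rotation vector rx, ry, rz in rad; each row shifts and turns the commanded pose from where the row before left it, along the tool's axes as they then stand; what a row does not reach is not made up. A row lasts 1/12 s, in which the tool goes at most 41.7 mm and 0.125 rad, less where a joint would pass 70% of its speed; a pose out of reach is approached as far as the arm can. OPENING is the finger opening in mm, set as the command begins (- or left out keeps the last). The fingers move at their own pace and stop on an object; FORCE is the grip in N (left out, the last holds). Time passes only in rows, so rows that do not move let the fingers close. It prints the time, the measured TCP pose, the force, the opening and the grip force at its end. Input that does not fit is refused with a message, and nothing moves.
- probe_bus.state(): the state, without advancing time (a new reading comes with each control period).
- grab_frame(name): name is "side" or "top" or "wrist"; returns a dict with "img" (400x640x3 uint8, red, green, blue), "z_map" (400x640 float32, mm along the optical axis (not along the pixel's ray), 0 where there is no reading), "intrinsics" (3x3 intrinsics, pixels), "k1" (the pictures are not rectified: a ray, as slopes to the right and down, at radius r is drawn at 1 + k1 r^2 times it, then the intrinsics apply), "eye" and "rotation" of the camera in the world. Camera axes: x right, y up, looking along -z (the intrinsics and any distortion apply to the point x, -y, -z); pixel columns grow to the right and rows downward; lengths in mm; the calibration is good to about 2 mm. A picture is of the moment at which its call begins.
- job.job_done(): hands the job in; it is judged then, once.
The state is a dict: "time_s": time; "qpos": joint angles; "joint_velocities": joint speeds; "joint_torque": joint torques, N m; "tcp_pos": TCP position; "eef_rot": TCP orientation; "wrist_force": force on the tool from outside, world axes, zero at the start; "wrist_torque": the same for the moment, N m; "gripper_width": finger opening in mm; "grip_force": force on a finger pad.
Only numpy, scipy, OpenCV 4.12 (cv2) and the standard library are available. Lean on these libraries where they do the work, as an engineer would, in place of code of your own. Each camera call takes 0.05 s, during which the arm holds its last target. There are 200 camera calls.

## Working session

There is one attempt and no reset: what is moved stays moved. The work goes in short steps, Python scripts to look and compute and a shell command to move; the robot and the scene stay as the last step left them, time stands still between calls to the robot, and variables do not carry over. Pictures are saved under pics/ and viewed, at most 10 in all, crops included, and the job is handed in when it is done.

```bash
ls; mkdir -p pics; cat > h.py <<'E'
import numpy as np, cv2
from station import ctrl, probe_bus, job, grab_frame
def grab(n):
    f=grab_frame(n); np.savez(f'pics/{n}.npz',**f); return f
def load(n): return dict(np.load(f'pics/{n}.npz'))
def ray(f,uv):
    K=f['intrinsics'];uv=np.atleast_2d(np.array(uv,float))
    d=np.stack([(uv[:,0]-K[0,2])/K[0,0],(uv[:,1]-K[1,2])/K[1,1]],1)
    s=d.copy()
    for _ in range(20): s=d/(1+float(f['k1'])*(s**2).sum(1,keepdims=True))
    c=np.c_[s[:,0],-s[:,1],-np.ones(len(s))]
    return c@np.array(f['rotation']).T
def plane(f,uv,z):
    r=ray(f,uv);e=np.array(f['eye']);return e+r*((z-e[2])/r[:,2:3])
def pts(f):
    v,u=np.mgrid[0:400,0:640];r=ray(f,np.c_[u.ravel(),v.ravel()])
    return (np.array(f['eye'])+r*f['z_map'].reshape(-1,1)).reshape(400,640,3)
E
python3 - <<'E'
from h import *
a=[grab(n) for n in('top','side')]
for f,n in zip(a,('top','side')):
    cv2.imwrite(f'pics/{n}1.png',f['img'][:,:,::-1]); print(f['eye'],f['rotation'],f['k1'],(f['z_map']>0).mean())
print(probe_bus.state())
E
```

```text
inch.py
pics
station.py
[ 468.06118561  -46.9129869  1104.19874367] [-0.69942462 -0.03483153  0.01616301  0.7136741 ] -0.009681407684858452 0.99613671875
[379.33304987 761.33591429 836.15474465] [-0.1085388  -0.03697815  0.39443063  0.91174362] -0.051374405293743805 0.99600390625
{'time_s': 0.1, 'qpos': array([ 1.12459553e+00,  1.31113259e-01,  1.48915135e+00,  8.38582303e-07,
        1.52301853e+00, -8.53778535e-02]), 'joint_velocities': array([-0.00043887, -0.00254467, -0.00270166,  0.00110053,  0.0003363 ,
       -0.00081753]), 'joint_torque': array([ 8.05233176e-04, -5.61338675e+01, -4.93096232e+01,  7.70278741e-02,
        2.91391695e-02, -9.82724873e-05]), 'tcp_pos': array([211.58584332, 560.94368363, 239.68628346]), 'eef_rot': array([-2.22424289e-04,  1.79434336e-01,  9.83769589e-01, -8.15450526e-04]), 'wrist_force': array([ 0.49997055, -0.10281697,  0.01402905]), 'wrist_torque': array([-0.02935531, -0.00422632,  0.0137496 ]), 'grip_force': 0.0, 'gripper_width': 93.10782292092874}
```

```bash
sed -i "s/    return c@np.array(f\['rotation'\]).T/    w,x,y,z=f['rotation'];return R.from_quat([x,y,z,w]).apply(c)/; 1a from scipy.spatial.transform import Rotation as R" h.py; cat h.py | head -14 | tail -3
```

```text
c=np.c_[s[:,0],-s[:,1],-np.ones(len(s))]
    w,x,y,z=f['rotation'];return R.from_quat([x,y,z,w]).apply(c)
def plane(f,uv,z):
```

View pics/top1.png

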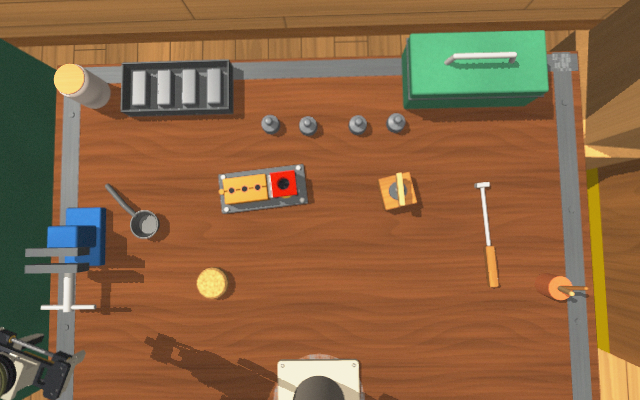

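View pics/side1.png

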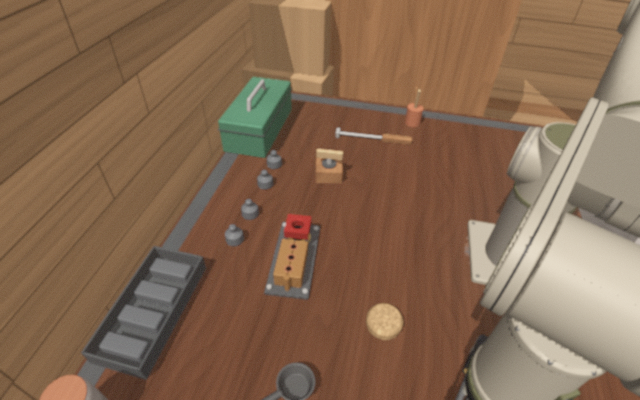

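The top view shows the key on its rest at about (399,190), the red collar at (285,184) and the mould body to its left at (245,188). In the side view the bar is at (330,155) and the collar at (298,227).

```bash
cat >> h.py <<'E'
def hsv(f): return cv2.cvtColor(f['img'],cv2.COLOR_RGB2HSV)
def big(m,box):
    k=np.zeros_like(m);u0,v0,u1,v1=box;k[v0:v1,u0:u1]=m[v0:v1,u0:u1]
    c=max(cv2.findContours(k,cv2.RETR_EXTERNAL,cv2.CHAIN_APPROX_NONE)[0],key=cv2.contourArea);return c[:,0,:].astype(float)
def tri(f,a,g,b):
    r=ray(f,a)[0];s=ray(g,b)[0];e=np.array(f['eye']);h=np.array(g['eye'])
    t=np.linalg.lstsq(np.c_[r,-s],h-e,rcond=None)[0];p,q=e+r*t[0],h+s*t[1];return (p+q)/2,np.linalg.norm(p-q)
E
python3 - <<'E'
from h import *
t,s=load('top'),load('side')
P=pts(t);Q=pts(s)
H=hsv(t);print('bar',H[190,400],H[178,402],'wood',H[200,388],'red',H[175,285],'side bar',hsv(s)[155,330])
for f,X,n,bk,br in((t,P,'top',(375,165,425,215),(260,160,310,205)),(s,Q,'side',(305,140,355,190),(275,205,320,245))):
    for nm,b,z0,z1 in(('bar',bk,100,135),('red',br,64,76)):
        m=((X[:,:,2]>z0)&(X[:,:,2]<z1)).astype(np.uint8)
        c=big(m,b);rr=cv2.minAreaRect(c.astype(np.float32));v,u=np.nonzero(m[b[1]:b[3],b[0]:b[2]])
        x=X[b[1]:b[3],b[0]:b[2]][v,u]
        w=cv2.minAreaRect(x[:,:2].astype(np.float32))
        print(n,nm,rr[0],len(u),'z',np.percentile(x[:,2],[10,50,90]),'worldrect',w)
E
```

```text
bar [ 27  94 247] [ 19 135 238] wood [ 18 165 245] red [  4 245 244] side bar [ 16  95 185]
top bar (400.0000305175781, 175.49998474121094) 47 z [100.35585493 101.18261263 102.2951363 ] worldrect ((556.2617797851562, -222.52186584472656), (76.02951049804688, 11.131319046020508), 2.4968297481536865)
top red (283.3000183105469, 182.90000915527344) 489 z [67.48213364 70.18870329 72.63647536] worldrect ((582.045654296875, 78.24317932128906), (64.13481903076172, 64.69723510742188), 5.860611915588379)
side bar (340.0000305175781, 151.50001525878906) 11 z [100.29606105 101.06887001 101.95021529] worldrect ((555.2304077148438, -216.7235870361328), (69.74673461914062, 7.978116512298584), 6.511828422546387)
side red (297.42999267578125, 223.989990234375) 383 z [66.8954677  69.41647494 71.26812439] worldrect ((579.7931518554688, 83.65619659423828), (64.11471557617188, 67.3388442993164), 5.630128383636475)
```

```bash
cat > st.py <<'E'
from h import *
import sys
def go(target,yaw_deg):
    """displacement to target in tool axes, for typing rows"""
    s=probe_bus.state();w,x,y,z=s['eef_rot'];T=R.from_quat([x,y,z,w])
    d=T.inv().apply(np.array(target)-s['tcp_pos'])
    c=np.cos(np.radians(yaw_deg));n=np.sin(np.radians(yaw_deg))
    G=R.from_matrix(np.array([[c,n,0],[n,-c,0],[0,0,-1]]))
    print('tcp',s['tcp_pos'].round(1),'q',s['qpos'].round(2),'toolx yaw',np.degrees(np.arctan2(*T.as_matrix()[[1,0],0])).round(2),'t',s['time_s'])
    print('move tool',d.round(2),'rotvec',(T.inv()*G).as_rotvec().round(4))
E
python3 - <<'E'
from st import *
w=grab('wrist');s=probe_bus.state();print(w['eye']-s['tcp_pos'],w['rotation'],w['intrinsics'],w['k1'])
go([575,40,330],3)
E
python3 inch.py '[[[0,0,0],[0,0,0]]]'; python3 -c "
from station import ctrl, probe_bus, job, grab_frame;print(probe_bus.state()['wrist_force'])"
```

```text
[-60.55336232  23.57464245 144.07486625] [ 0.81620919 -0.09962495 -0.067445    0.56509168] [[356.39588745   0.         322.05955606]
 [  0.         356.39588745 196.14819671]
 [  0.           0.           1.        ]] -0.05452010944455747
tcp [211.6 561.  239.8] q [ 1.12  0.13  1.49  0.    1.52 -0.09] toolx yaw 159.33 t 0.15
move tool [-523.91 -359.31  -89.74] rotvec [-6.0000e-04  1.8000e-03  2.7284e+00]
time_s: 0.23
tcp_pos: [211.7, 561.1, 240.1]
eef_rot: [-0.0, 0.179, 0.984, -0.0]
wrist_force: [-0.8, 0.5, -0.2]
gripper_width: 93.1
grip_force: 0.0
[-0.8200469   0.45942616 -0.17592402]
```

```bash
python3 inch.py '[[[-26,-18,-12],[0,0,0]],[[-26,-18,-12],[0,0,0]],[[-26,-18,-12],[0,0,0]],[[-26,-18,-12],[0,0,0]],[[-26,-18,-12],[0,0,0]],[[-26,-18,-12],[0,0,0]],[[-26,-18,-12],[0,0,0]],[[-26,-18,-6],[0,0,0]]]' >/dev/null
python3 inch.py '[[[-26,-18,0],[0,0,0]],[[-26,-18,0],[0,0,0]],[[-26,-18,0],[0,0,0]],[[-26,-18,0],[0,0,0]],[[-26,-18,0],[0,0,0]],[[-26,-18,0],[0,0,0]],[[-26,-18,0],[0,0,0]],[[-26,-18,0],[0,0,0]]]'
python3 inch.py '[[[-26,-18,0],[0,0,0]],[[-26,-18,0],[0,0,0]],[[-26,-18,0],[0,0,0]],[[-26,-18,0],[0,0,0]],[[0,0,0],[0,0,0.12]],[[0,0,0],[0,0,0.12]],[[0,0,0],[0,0,0.12]],[[0,0,0],[0,0,0.12]]]'
python3 -c "
from st import *
go([535,60,330],3)"
```

```text
time_s: 1.57
tcp_pos: [499.9, 143.6, 330.6]
eef_rot: [0.0, 0.179, 0.984, 0.0]
wrist_force: [-0.7, -0.1, 0.1]
gripper_width: 93.2
grip_force: 0.0
time_s: 2.23
tcp_pos: [571.2, 40.6, 330.2]
eef_rot: [-0.0, 0.411, 0.912, -0.0]
wrist_force: [0.8, 0.4, -0.5]
gripper_width: 93.2
grip_force: 0.0
tcp [571.2  40.6 330.2] q [-0.02  0.04  1.42  0.    1.68 -0.74] toolx yaw 131.44 t 2.2333
move tool [ 38.54 -14.32   0.25] rotvec [-8.0000e-04  3.0000e-04  2.2418e+00]
```

```bash
python3 inch.py '[[[20,-7,0],[0,0,0]],[[18,-7,0],[0,0,0]],[[0,0,0],[0,0,0.12]],[[0,0,0],[0,0,0.12]],[[0,0,0],[0,0,0.12]],[[0,0,0],[0,0,0.12]],[[0,0,0],[0,0,0.12]],[[0,0,0],[0,0,0.12]]]' >/dev/null
python3 inch.py '[[[0,0,0],[0,0,0.12]],[[0,0,0],[0,0,0.12]],[[0,0,0],[0,0,0.12]],[[0,0,0],[0,0,0.12]],[[0,0,0],[0,0,0.12]],[[0,0,0],[0,0,0.12]],[[0,0,0],[0,0,0.12]],[[0,0,0],[0,0,0.12]]]'
python3 inch.py '[[[0,0,0],[0,0,0.12]],[[0,0,0],[0,0,0.12]],[[0,0,0],[0,0,0.12]],[[0,0,0],[0,0,0.12]],[[0,0,0],[0,0,0.08]],[[0,0,0],[0,0,0]]]'
python3 -c "
from st import *
f=grab('wrist');cv2.imwrite('pics/w1.png',f['img'][:,:,::-1])
go([540,-220,330],3)"
```

```text
time_s: 3.57
tcp_pos: [535.3, 60.0, 330.5]
eef_rot: [-0.0, 0.953, 0.303, -0.0]
wrist_force: [0.6, 0.2, -0.9]
gripper_width: 92.9
grip_force: 0.0
time_s: 4.07
tcp_pos: [535.4, 59.9, 330.5]
eef_rot: [0.0, 1.0, 0.028, -0.0]
wrist_force: [0.8, 0.1, 0.2]
gripper_width: 93.0
grip_force: 0.0
tcp [535.4  60.  330.5] q [ 0.02 -0.06  1.52 -0.    1.68  1.52] toolx yaw 3.57 t 4.1167
move tool [-12.81 279.7    0.48] rotvec [0.     0.0003 0.0099]
```

View pics/w1.png

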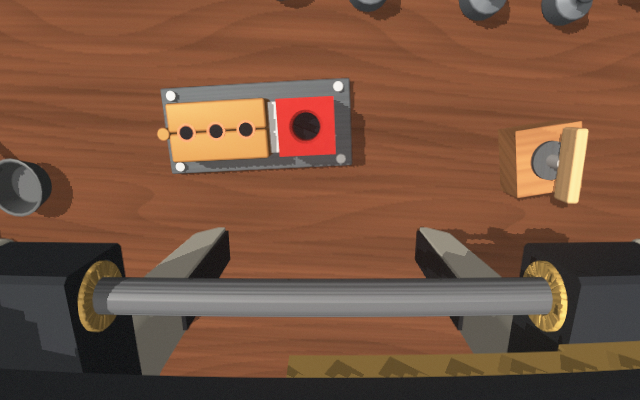

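The wrist view shows the red collar centred at about (305,126), its dark bore in the middle, and the key bar at (572,165) on the block at (545,160). I'll move along to get a second view over the key.

```bash
mv pics/wrist.npz pics/wA.npz; python3 inch.py '[[[0,35,0],[0,0,0]],[[0,35,0],[0,0,0]],[[0,35,0],[0,0,0]],[[0,35,0],[0,0,0]],[[0,35,0],[0,0,0]],[[0,35,0],[0,0,0]],[[0,30,0],[0,0,0]],[[0,0,0],[0,0,0]]]'
cat > m.py <<'E'
from st import *
f=grab('wrist');cv2.imwrite('pics/w2.png',f['img'][:,:,::-1])
for n in('wA','wrist'):
    f=load(n);H=hsv(f);X=pts(f)
    red=(((H[:,:,0]<10)|(H[:,:,0]>172))&(H[:,:,1]>200)&(H[:,:,2]>90)).astype(np.uint8)
    red[250:]=0
    if red.sum()>500:
        c=big(red,(0,0,640,250));w=plane(f,c,70);print(n,'red rect@70',cv2.minAreaRect(w[:,:2].astype(np.float32)),'depth z',np.median(X[red>0][:,2]))
        q=cv2.minAreaRect(c.astype(np.float32));print(' px',q)
        b=[tuple(map(int,c.min(0)+8)),tuple(map(int,c.max(0)-8))]
        dk=((red==0)&(H[:,:,2]<130)).astype(np.uint8);d=big(dk,(b[0][0],b[0][1],b[1][0],b[1][1]))
        w=plane(f,d,70);print(' bore px',cv2.fitEllipse(d.astype(np.float32)),'@70 circ',cv2.minEnclosingCircle(w[:,:2].astype(np.float32)),w[:,:2].mean(0))
    m=((X[:,:,2]>92)&(X[:,:,2]<112)).astype(np.uint8);m[230:]=0
    if m.sum()>100:
        c=big(m,(0,0,640,230));print(n,'bar px',cv2.minAreaRect(c.astype(np.float32)),'z',np.percentile(X[:230][m[:230]>0][:,2],[20,50,80]))
        print(' world@99',cv2.minAreaRect(plane(f,c,99)[:,:2].astype(np.float32)))
E
python3 m.py
```

```text
time_s: 4.78
tcp_pos: [549.4, -184.7, 329.9]
eef_rot: [0.001, 1.0, 0.03, -0.001]
wrist_force: [0.3, 0.3, 0.1]
gripper_width: 92.9
grip_force: 0.0
wA bar px ((575.4797973632812, 164.92413330078125), (16.224218368530273, 75.82296752929688), 8.297144889831543) z [96.58044314 98.71053609 99.76506213]
 world@99 ((559.4805297851562, -216.98008728027344), (82.1764144897461, 19.102540969848633), 4.544772148132324)
wrist bar px ((355.5, 164.5), (77.0, 13.0), 90.0) z [98.12981163 99.00799459 99.72536869]
 world@99 ((559.061767578125, -220.12698364257812), (82.9113540649414, 14.110204696655273), 4.974401473999023)
```

View pics/w2.png

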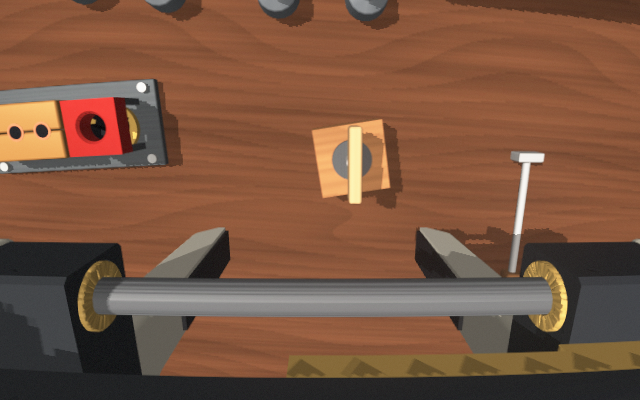

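The bar stands upright in the picture at (355,165), over the flange at (352,160). The collar is at (97,127) with its bore partly visible.

```bash
python3 - <<'E'
from st import *
a,b=load('wA'),load('wrist')
Ha=hsv(a);Hb=hsv(b);print(Ha[105,290],Ha[126,305],Ha[110,330],'top',Hb[165,356],'bar sideA',Ha[165,568],Ha[165,577],'flange',Hb[160,340])
E
sed -i 's/>200)&(H\[:,:,2\]>90/>180)\&(H[:,:,2]>60/' m.py; grep -n 'red=' m.py
```

```text
[  1 194 239] [ 4 85 48] [  1 190 239] top [ 25  80 253] bar sideA [ 15 119 172] [ 24  82 252] flange [ 20  12 130]
5:    red=(((H[:,:,0]<10)|(H[:,:,0]>172))&(H[:,:,1]>180)&(H[:,:,2]>60)).astype(np.uint8)
11:        dk=((red==0)&(H[:,:,2]<130)).astype(np.uint8);d=big(dk,(b[0][0],b[0][1],b[1][0],b[1][1]))
```

```bash
cat > m.py <<'E'
from st import *
def bar(f,box):
    H=hsv(f);return big(((H[:,:,0]>20)&(H[:,:,0]<32)&(H[:,:,1]>55)&(H[:,:,1]<110)&(H[:,:,2]>235)).astype(np.uint8),box)
def red(f,box):
    H=hsv(f);m=((H[:,:,0]<10)&(H[:,:,1]>165)&(H[:,:,2]>225)).astype(np.uint8);return big(m,box)
def mid(c): m=cv2.moments(c.astype(np.float32));return [m['m10']/m['m00'],m['m01']/m['m00']]
def rect(f,c,z): return cv2.minAreaRect(plane(f,c,z)[:,:2].astype(np.float32))
def bore(f,c,rad=20):
    u,v=mid(c);H=hsv(f);m=((H[:,:,2]<215)).astype(np.uint8);d=big(m,(int(u-rad),int(v-rad),int(u+rad),int(v+rad)))
    return cv2.fitEllipse(d.astype(np.float32))
if __name__=='__main__':
    a,b=load('wA'),load('wrist')
    ba,bb=bar(a,(540,90,640,230)),bar(b,(320,90,400,230))
    print('bar tri',tri(a,mid(ba),b,mid(bb)),rect(a,ba,99),rect(b,bb,99))
    ra,rb=red(a,(260,80,350,170)),red(b,(40,80,135,170))
    print('red tri',tri(a,mid(ra),b,mid(rb)),rect(a,ra,70),rect(b,rb,70))
    for f,c in((a,ra),(b,rb)):
        e=bore(f,c);print('bore',e,plane(f,e[0],70))
E
python3 m.py
```

```text
bar tri (array([ 560.68546957, -219.49133305,   98.60589147]), np.float64(0.13409777278914087)) ((559.1729736328125, -219.396484375), (81.01187896728516, 11.844499588012695), 4.517217636108398) ((559.10546875, -219.7723388671875), (80.61647033691406, 10.740699768066406), 4.523138523101807)
red tri (array([582.30099491,  81.08614484,  69.93469955]), np.float64(0.35125137649342614)) ((581.7052612304688, 81.0811538696289), (62.765926361083984, 62.544090270996094), 6.098316669464111) ((581.5497436523438, 81.17643737792969), (63.31372833251953, 63.15488815307617), 6.481716632843018)
bore ((304.45361328125, 125.84142303466797), (31.05030059814453, 32.87168884277344), 20.833560943603516) [[581.94446379  82.16046281  70.        ]]
bore ((90.2716293334961, 126.78836059570312), (29.283464431762695, 32.700233459472656), 144.36041259765625) [[581.83401013  81.71681548  70.        ]]
```

```bash
python3 -c "
from st import *
go([560,-219.6,87],4.5)"
```

```text
tcp [ 549.6 -182.2  330. ] q [-0.41  0.05  1.41 -0.    1.68  1.1 ] toolx yaw 3.43 t 4.8333
move tool [  8.42  37.95 242.98] rotvec [-0.      0.001  -0.0186]
```

```bash
python3 inch.py '[[[2,9,20],[0,0,-0.019]],[[2,9,36],[0,0,0]],[[2,10,36],[0,0,0]],[[2,10,36],[0,0,0]],[[0,0,36],[0,0,0]],[[0,0,25],[0,0,0]],[[0,0,0],[0,0,0]]]' 70
python3 -c "
from st import *
f=grab('wrist');cv2.imwrite('pics/w3.png',f['img'][:,:,::-1])
go([560,-219.6,87],4.5)"
```

```text
time_s: 5.42
tcp_pos: [557.0, -213.8, 134.4]
eef_rot: [-0.003, 0.999, 0.041, -0.005]
wrist_force: [-1.2, 0.8, -0.5]
gripper_width: 70.0
grip_force: 0.0
tcp [ 558.7 -214.6  138.2] q [-0.45  0.2   1.6   0.    1.35  1.04] toolx yaw 4.72 t 5.4667
move tool [ 1.23  5.27 51.14] rotvec [-0.004   0.006   0.0039]
```

View pics/w3.png

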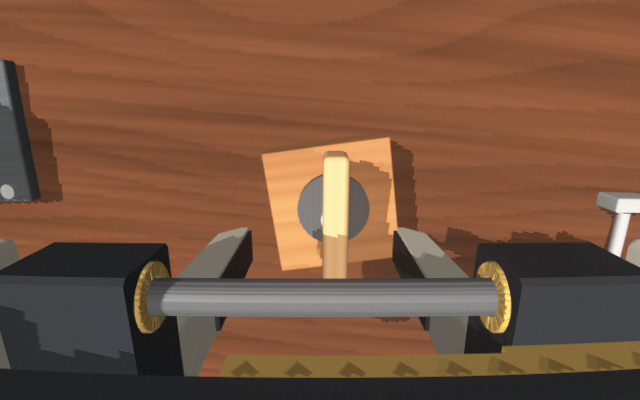

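The bar (column 336) is parallel to the fingers and about 5 mm right of their middle (322). The flange circle is centred near (334,208).

```bash
python3 - <<'E'
from st import *
f=load('wrist');H=hsv(f)
g=((H[:,:,1]<40)&(H[:,:,2]<175)&(H[:,:,2]>60)).astype(np.uint8)
k=np.zeros_like(g);k[165:248,285:380]=g[165:248,285:380]
v,u=np.nonzero(k);hull=cv2.convexHull(np.c_[u,v].astype(np.float32))[:,0]
w=plane(f,hull,51);print('flange',cv2.minEnclosingCircle(w[:,:2].astype(np.float32)),'px',cv2.minEnclosingCircle(hull))
E
python3 inch.py '[[[1,4,0],[0,0,0]],[[0,1,16],[-0.004,0.006,0.004]],[[0,0,17],[0,0,0]],[[0,0,18],[0,0,0]],[[0,0,0],[0,0,0]],[[0,0,0],[0,0,0]]]'; python3 -c "
from st import *
go([560,-219.6,87],4.5)"
```

```text
flange ((559.05712890625, -220.43016052246094), 23.706302642822266) px ((332.8525695800781, 208.1554412841797), 35.27436065673828)
time_s: 5.97
tcp_pos: [563.4, -222.1, 92.6]
eef_rot: [0.002, 0.999, 0.038, 0.004]
wrist_force: [0.0, 0.4, 0.8]
gripper_width: 69.9
grip_force: 0.0
tcp [ 563.4 -222.1   92.6] q [-0.46  0.25  1.63 -0.    1.25  1.03] toolx yaw 4.39 t 5.9667
move tool [-3.28 -2.83  5.61] rotvec [ 0.0049 -0.0076 -0.002 ]
```

```bash
python3 inch.py '[[[-3.5,-2,2],[0.004,-0.007,0]],[[0,0,3],[0,0,0]],[[0,0,0],[0,0,0]],[[0,0,0],[0,0,0]],[[0,0,0],[0,0,0]]]'; python3 -c "
from st import *
go([559.5,-220,87],4.5)"
```

```text
time_s: 6.38
tcp_pos: [559.1, -220.3, 86.2]
eef_rot: [0.0, 0.999, 0.038, -0.0]
wrist_force: [-0.1, -0.4, 0.1]
gripper_width: 69.9
grip_force: 0.0
tcp [ 559.1 -220.3   86.2] q [-0.46  0.26  1.64 -0.    1.25  1.03] toolx yaw 4.35 t 6.3833
move tool [ 0.38 -0.28 -0.81] rotvec [ 0.0004  0.0003 -0.0027]
```

Positioned. Now grip.

```bash
python3 inch.py '[[[0,0,0],[0,0,0]],[[0,0,0],[0,0,0]],[[0,0,0],[0,0,0]],[[0,0,0],[0,0,0]],[[0,0,0],[0,0,0]],[[0,0,0],[0,0,0]],[[0,0,0],[0,0,0]],[[0,0,0],[0,0,0]]]' 5 40; python3 inch.py '[[[0,0,0],[0,0,0]],[[0,0,0],[0,0,0]]]'; python3 -c "
from st import *
go([559.5,-220,190],4.5);print(probe_bus.state()['wrist_force'],probe_bus.state()['wrist_torque'])"
```

```text
time_s: 7.05
tcp_pos: [558.8, -220.2, 85.6]
eef_rot: [0.0, 0.999, 0.038, -0.001]
wrist_force: [-0.4, 0.4, 0.5]
gripper_width: 21.1
grip_force: 0.0
time_s: 7.22
tcp_pos: [558.8, -220.2, 85.6]
eef_rot: [0.0, 0.999, 0.038, -0.001]
wrist_force: [-0.6, -0.6, -0.7]
gripper_width: 14.1
grip_force: 40.0
tcp [ 558.8 -220.2   85.6] q [-0.46  0.26  1.64 -0.    1.25  1.03] toolx yaw 4.34 t 7.2167
move tool [   0.57   -0.15 -104.43] rotvec [ 0.      0.0011 -0.0027]
[-0.5920198  -0.60235626 -0.74638121] [-0.00786828  0.13504356  0.01838181]
```

```bash
python3 inch.py '[[[0,0,-10],[0,0,0]],[[0,0,-20],[0,0,0]],[[0,0,-25],[0,0,0]],[[0,0,-25],[0,0,0]],[[0,0,-20],[0,0,0]],[[0,0,0],[0,0,-0.1]],[[0,0,0],[0,0,-0.12]],[[0,0,0],[0,0,-0.12]]]'; python3 inch.py '[[[0,0,0],[0,0,-0.12]],[[0,0,0],[0,0,-0.12]],[[0,0,0],[0,0,-0.12]],[[0,0,0],[0,0,-0.12]],[[0,0,0],[0,0,-0.12]],[[0,0,0],[0,0,-0.12]],[[0,0,0],[0,0,-0.12]],[[0,0,0],[0,0,-0.12]]]';python3 inch.py '[[[0,0,0],[0,0,-0.12]],[[0,0,0],[0,0,-0.12]],[[0,0,0],[0,0,-0.05]],[[0,0,0],[0,0,0]],[[0,0,0],[0,0,0]]]'
python3 -c "
from st import *
go([581.8,81.5,190],95);print(probe_bus.state()['wrist_force'],probe_bus.state()['wrist_torque'])"
```

```text
time_s: 7.88
tcp_pos: [559.0, -220.2, 186.7]
eef_rot: [0.0, 0.978, 0.209, -0.0]
wrist_force: [0.1, 0.4, -4.4]
gripper_width: 14.3
grip_force: 40.0
time_s: 8.55
tcp_pos: [558.6, -220.0, 185.8]
eef_rot: [-0.001, 0.771, 0.637, -0.001]
wrist_force: [-0.0, 0.1, -2.9]
gripper_width: 14.6
grip_force: 40.0
time_s: 8.97
tcp_pos: [558.7, -220.0, 185.7]
eef_rot: [-0.001, 0.673, 0.739, -0.0]
wrist_force: [0.5, -0.0, -3.7]
gripper_width: 14.4
grip_force: 40.0
tcp [ 558.7 -220.   185.7] q [-0.46  0.16  1.55 -0.    1.43 -0.55] toolx yaw 95.33 t 8.9667
move tool [298.11  50.94  -4.28] rotvec [-0.0014 -0.0003  0.0057]
[ 0.47526625 -0.03552447 -3.70634993] [-0.07220919  0.10325157 -0.0020726 ]
```

```bash
python3 inch.py '[[[30,9,0],[0,0,0]],[[30,9,0],[0,0,0]],[[30,9,0],[0,0,0]],[[30,9,0],[0,0,0]],[[30,9,0],[0,0,0]],[[10,6,0],[0,0,0]],[[0,0,0],[0,0,0]],[[0,0,0],[0,0,0]]]'
python3 -c "
from st import *
f=grab('wrist');cv2.imwrite('pics/w4.png',f['img'][:,:,::-1])
go([581.8,81.5,190],95)"
```

```text
time_s: 9.63
tcp_pos: [594.6, -55.8, 185.6]
eef_rot: [-0.0, 0.673, 0.74, -0.001]
wrist_force: [-0.8, -0.3, -4.0]
gripper_width: 14.8
grip_force: 40.0
tcp [594.4 -56.6 185.5] q [-0.18  0.15  1.56 -0.    1.43 -0.27] toolx yaw 95.41 t 9.6833
move tool [138.67   0.42  -4.53] rotvec [-0.0014  0.0006  0.0071]
```

View pics/w4.png

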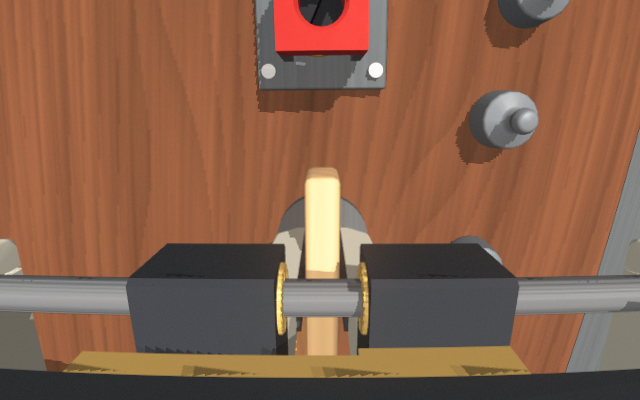

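The bore appears at (322,5) at the picture's top edge, in line with the held bar (column 322). The flange is partly visible around (322,225). I'll move nearer to get the whole collar in view.

```bash
python3 inch.py '[[[20,0,0],[0,0,0]],[[25,0,0],[0,0,0]],[[20,0,0],[0,0,0]],[[0,0,0],[0,0,0]],[[0,0,0],[0,0,0]],[[0,0,0],[0,0,0]]]'
cat > k.py <<'E'
from m import *
s=probe_bus.state();f=grab('wrist');cv2.imwrite('pics/w5.png',f['img'][:,:,::-1])
c=red(f,(200,0,450,230));print('red',rect(f,c,70),mid(c));
e=bore(f,c,28);print('bore',e,plane(f,e[0],70))
fz=s['tcp_pos'][2]-74.6+40
H=hsv(f);g=((H[:,:,1]<40)&(H[:,:,2]<175)&(H[:,:,2]>40)).astype(np.uint8)
k=np.zeros_like(g);k[186:240,265:380]=g[186:240,265:380]
d=big(k,(265,186,380,240));print(H[215,300],H[215,345],H[210,285])
w=plane(f,d,fz)[:,:2]
print('flange z',fz,cv2.minEnclosingCircle(w.astype(np.float32)),'px box',d.min(0),d.max(0))
go([581.8,81.5,190],95);print(s['eef_rot'])
E
python3 k.py
```

```text
time_s: 10.18
tcp_pos: [588.4, 7.2, 185.6]
eef_rot: [-0.0, 0.673, 0.739, -0.001]
wrist_force: [0.7, -0.3, -4.0]
gripper_width: 14.7
grip_force: 40.0
red ((581.4671020507812, 80.94852447509766), (63.45696258544922, 63.49834060668945), 6.356657981872559) [321.0290131040131, 95.09678542178541]
bore ((321.4655456542969, 93.52278900146484), (49.0059928894043, 49.69537353515625), 155.2790985107422) [[581.57650038  82.99859475  70.        ]]
[ 10  29 104] [ 10  17 139] [ 11 138 137]
flange z 151.01626714975626 ((604.4378051757812, 20.236488342285156), 11.343522071838379) px box [341. 198.] [365. 232.]
tcp [588.4   7.1 185.6] q [-0.07  0.13  1.59 -0.    1.42 -0.17] toolx yaw 95.35 t 10.2333
move tool [74.69  0.33 -4.46] rotvec [-0.001   0.0006  0.006 ]
[-9.71135308e-05  6.73263007e-01  7.39402830e-01 -6.07980219e-04]
```

View pics/w5.png

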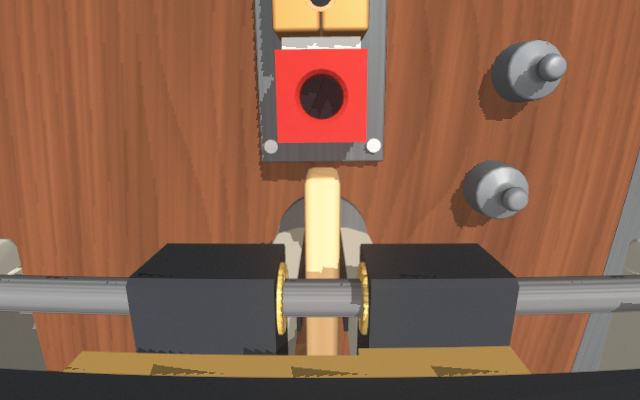

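```bash
python3 - <<'E'
from m import *
f=load('wrist');s=probe_bus.state();H=hsv(f);tz=s['tcp_pos'][2]
print(H[165:185:1,322].tolist())
print([ (u,H[225,u].tolist()) for u in range(298,348,3)])
w,x,y,z=s['eef_rot'];T=R.from_quat([x,y,z,w]).inv()
loc=lambda uv,zz:T.apply(plane(f,uv,zz)-s['tcp_pos']).round(2)
for v in(168,170,172,174,178,182):print(v,loc([[322,v]],tz+13.4))
c=bar(f,(290,150,355,240));print(c.min(0),c.max(0));print(cv2.minAreaRect(c.astype(np.float32)),loc([c.min(0),[c[:,0].max(),c[:,1].min()]],tz+13.4))
g=((H[:,:,1]<60)&(H[:,:,2]<170)).astype(np.uint8)
for v in(200,205,210,215,220):
    r=np.nonzero(g[v,265:380])[0]+265;print(v,r.min(),r.max(),loc([[r.min(),v],[r.max(),v]],tz-34.6).tolist())
E
```

```text
[[10, 142, 111], [10, 137, 117], [14, 124, 160], [16, 116, 196], [15, 117, 194], [15, 117, 201], [15, 116, 205], [16, 117, 203], [15, 118, 201], [15, 117, 202], [15, 118, 209], [16, 117, 221], [18, 111, 237], [21, 95, 251], [25, 78, 254], [26, 69, 255], [26, 69, 255], [27, 69, 254], [26, 67, 255], [26, 69, 255]]
[(298, [12, 33, 100]), (301, [15, 30, 103]), (304, [14, 70, 120]), (307, [21, 99, 250]), (310, [25, 74, 254]), (313, [27, 63, 255]), (316, [26, 65, 255]), (319, [26, 67, 255]), (322, [26, 67, 255]), (325, [27, 65, 255]), (328, [27, 62, 255]), (331, [27, 56, 255]), (334, [26, 67, 254]), (337, [23, 86, 253]), (340, [16, 60, 154]), (343, [12, 19, 137]), (346, [15, 18, 139])]
168 [[ 44.49   0.88 -13.43]]
170 [[ 43.74   0.88 -13.43]]
172 [[ 42.98   0.88 -13.42]]
174 [[ 42.23   0.88 -13.42]]
178 [[ 40.71   0.88 -13.42]]
182 [[ 39.19   0.88 -13.42]]
[307. 178.] [338. 239.]
((322.5, 208.5), (61.0, 31.0), 90.0) [[ 40.7   -4.72 -13.42]
 [ 40.72   6.86 -13.43]]
200 299 346 [[19.79, -11.06, 34.6], [19.83, 13.31, 34.58]]
205 292 353 [[17.09, -14.74, 34.61], [17.14, 17.0, 34.57]]
210 287 357 [[14.38, -17.41, 34.61], [14.44, 19.15, 34.57]]
215 284 360 [[11.65, -19.04, 34.61], [11.72, 20.79, 34.57]]
220 281 363 [[8.9, -20.69, 34.62], [8.97, 22.45, 34.57]]
```

The collar is at (321,95) with the bore centred in it. The held bar (column 322) and the flange beneath it line up with the bore. From this view the key axis sits at about (-1.1, +1.0) mm from the TCP in tool axes.

```bash
cat >> st.py <<'E'
OFF=np.array([-1.1,1.0]);AX=np.array([581.5,81.0])
def key(z,yaw):
    c,n=np.cos(np.radians(yaw)),np.sin(np.radians(yaw))
    t=AX-np.array([[c,n],[n,-c]])@OFF
    go([*t,z],yaw);s=probe_bus.state();print('F',s['wrist_force'].round(1),'M',s['wrist_torque'].round(2),'origin z',(s['tcp_pos'][2]-74.6).round(1))
E
python3 -c "
from st import *
key(152,95.35)"
```

```text
tcp [588.4   7.1 185.6] q [-0.07  0.13  1.59 -0.    1.42 -0.17] toolx yaw 95.35 t 10.2333
move tool [75.34 -0.98 33.54] rotvec [-0.001   0.0006 -0.0001]
F [-0.9 -0.6 -3.4] M [-0.09  0.06  0.05] origin z 111.0
```

```bash
python3 inch.py '[[[25,-1,0],[0,0,0]],[[25,0,0],[0,0,0]],[[25,0,0],[0,0,0]],[[0,0,15],[0,0,0]],[[0,0,15],[0,0,0]],[[0,0,0],[0,0,0]],[[0,0,0],[0,0,0]],[[0,0,0],[0,0,0]]]'; python3 -c "
from st import *
key(144,95.35)"
```

```text
time_s: 10.9
tcp_pos: [580.7, 82.3, 156.3]
eef_rot: [-0.0, 0.673, 0.739, -0.0]
wrist_force: [-0.1, -0.4, -2.4]
gripper_width: 14.5
grip_force: 40.0
tcp [580.7  82.3 156.3] q [ 0.05  0.15  1.62 -0.    1.37 -0.04] toolx yaw 95.37 t 10.9
move tool [-0.23 -0.27 12.25] rotvec [-0.0006  0.0002  0.0003]
F [-0.1 -0.4 -2.4] M [-0.11  0.06  0.04] origin z 81.7
```

```bash
python3 inch.py '[[[0,0,8],[0,0,0]],[[0,0,6],[0,0,0]],[[0,0,4],[0,0,0]],[[0,0,0],[0,0,0]],[[0,0,0],[0,0,0]]]'; python3 -c "
from st import *
key(130,95.35)
f=grab('side');cv2.imwrite('pics/s2.png',cv2.resize(f['img'][170:290,240:380,::-1],None,fx=5,fy=5,interpolation=2))"
```

```text
time_s: 11.32
tcp_pos: [579.9, 83.1, 137.0]
eef_rot: [-0.001, 0.673, 0.74, -0.001]
wrist_force: [0.6, -0.2, -2.8]
gripper_width: 14.6
grip_force: 40.0
tcp [579.9  83.1 137. ] q [ 0.05  0.17  1.64 -0.    1.34 -0.04] toolx yaw 95.44 t 11.3167
move tool [-1.17  0.45  7.03] rotvec [-0.002  -0.0001  0.0016]
F [ 0.6 -0.2 -2.8] M [-0.05  0.04  0.01] origin z 62.4
```

View pics/s2.png

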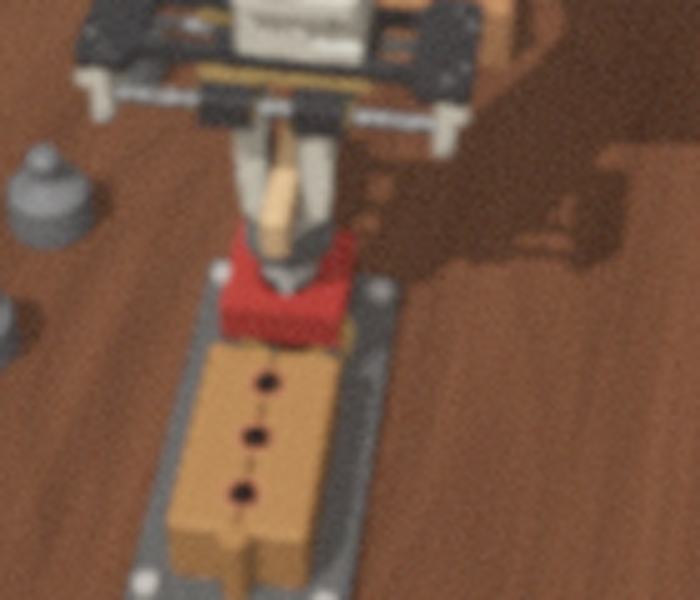

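The side view shows the tongue going into the red collar's bore at about (290,280) in the crop, centred as far as can be seen. Lowering gently now.

```bash
python3 inch.py '[[[-1,0.4,0],[0,0,0]],[[0,0,2],[0,0,0]],[[0,0,2],[0,0,0]],[[0,0,2],[0,0,0]],[[0,0,0],[0,0,0]],[[0,0,0],[0,0,0]]]'; python3 -c "
from st import *
key(124,95.35)"
```

```text
time_s: 11.87
tcp_pos: [580.5, 82.3, 131.2]
eef_rot: [-0.001, 0.673, 0.74, -0.001]
wrist_force: [0.2, -0.0, -2.0]
gripper_width: 14.1
grip_force: 40.0
tcp [580.5  82.3 131.2] q [ 0.05  0.17  1.65 -0.    1.33 -0.04] toolx yaw 95.45 t 11.8667
move tool [-0.25 -0.09  7.25] rotvec [-0.0016 -0.0001  0.0017]
F [ 0.2 -0.  -2. ] M [-0.01  0.05  0.03] origin z 56.6
```

```bash
python3 inch.py '[[[0,0,1.5],[0,0,0]],[[0,0,1.5],[0,0,0]],[[0,0,0],[0,0,0]],[[0,0,0],[0,0,0]]]'; python3 inch.py '[[[0,0,1.5],[0,0,0]],[[0,0,1.5],[0,0,0]],[[0,0,0],[0,0,0]],[[0,0,0],[0,0,0]]]';python3 -c "
from st import *
key(124,95.35)"
```

```text
time_s: 12.2
tcp_pos: [580.6, 82.3, 128.4]
eef_rot: [-0.0, 0.673, 0.74, -0.0]
wrist_force: [0.0, -0.1, -3.5]
gripper_width: 14.6
grip_force: 40.0
time_s: 12.53
tcp_pos: [580.6, 82.2, 125.4]
eef_rot: [-0.0, 0.673, 0.74, -0.0]
wrist_force: [-0.2, 0.2, -2.8]
gripper_width: 14.5
grip_force: 40.0
tcp [580.6  82.2 125.4] q [ 0.05  0.18  1.65 -0.    1.31 -0.04] toolx yaw 95.44 t 12.5333
move tool [-0.21 -0.19  1.37] rotvec [-0.0013 -0.      0.0016]
F [-0.2  0.2 -2.8] M [-0.02  0.06  0.01] origin z 50.8
```

```bash
python3 inch.py '[[[0,0,1.5],[0,0,0]],[[0,0,1.5],[0,0,0]],[[0,0,0],[0,0,0]],[[0,0,0],[0,0,0]]]'; python3 inch.py '[[[0,0,1],[0,0,0]],[[0,0,0.5],[0,0,0]],[[0,0,0],[0,0,0]],[[0,0,0],[0,0,0]]]';python3 -c "
from st import *
key(121,95.35)"
```

```text
time_s: 12.87
tcp_pos: [580.6, 82.2, 122.4]
eef_rot: [-0.0, 0.673, 0.74, -0.0]
wrist_force: [-0.0, -0.6, -3.1]
gripper_width: 14.6
grip_force: 40.0
time_s: 13.2
tcp_pos: [580.7, 82.3, 121.0]
eef_rot: [-0.0, 0.673, 0.74, -0.0]
wrist_force: [-0.6, 0.0, -4.1]
gripper_width: 14.4
grip_force: 40.0
tcp [580.7  82.3 121. ] q [ 0.05  0.18  1.65 -0.    1.31 -0.04] toolx yaw 95.44 t 13.2
move tool [-0.23 -0.27 -0.  ] rotvec [-0.0011 -0.      0.0016]
F [-0.6  0.  -4.1] M [-0.11  0.08  0.04] origin z 46.4
```

Nearly at the face (expected at TCP z of about 120.6). I'll feel for contact.

```bash
python3 inch.py '[[[0,0,0.4],[0,0,0]],[[0,0,0.4],[0,0,0]],[[0,0,0],[0,0,0]]]'; python3 inch.py '[[[0,0,0.4],[0,0,0]],[[0,0,0],[0,0,0]],[[0,0,0],[0,0,0]]]'
```

```text
time_s: 13.45
tcp_pos: [580.9, 82.3, 120.6]
eef_rot: [-0.0, 0.673, 0.74, -0.0]
wrist_force: [-0.4, 0.1, -1.5]
gripper_width: 14.4
grip_force: 40.0
time_s: 13.7
tcp_pos: [581.1, 82.3, 120.5]
eef_rot: [-0.0, 0.673, 0.74, -0.0]
wrist_force: [-0.2, -0.9, 2.7]
gripper_width: 14.5
grip_force: 40.0
```

```bash
python3 inch.py '[[[0,0,0.3],[0,0,0]],[[0.05,0.05,0],[0,0,0.05]],[[0.05,0.05,0],[0,0,0.05]],[[0.05,0.05,0],[0,0,0.05]],[[0.05,0.05,0],[0,0,0.05]]]'; python3 -c "
from st import *
key(121,90)"
```

```text
time_s: 14.12
tcp_pos: [581.7, 82.5, 120.3]
eef_rot: [0.0, 0.744, 0.668, 0.0]
wrist_force: [1.3, 0.0, 2.1]
gripper_width: 14.7
grip_force: 40.0
tcp [581.7  82.5 120.3] q [0.05 0.18 1.65 0.   1.3  0.16] toolx yaw 83.84 t 14.1167
move tool [-0.55 -1.16 -0.7 ] rotvec [ 1.000e-03 -1.000e-04 -1.074e-01]
F [1.3 0.  2.1] M [-0.01 -0.18  0.02] origin z 45.7
```

```bash
python3 inch.py '[[[0,0,0.2],[0,0,0.05]],[[0,0,0],[0,0,0.05]],[[0,0,0],[0,0,0.05]],[[0,0,0],[0,0,0]]]'; python3 inch.py '[[[0,0,0],[0,0,0.05]],[[0,0,0],[0,0,0.05]],[[0,0,0],[0,0,0.05]],[[0,0,0],[0,0,0]]]'; python3 -c "
from st import *
key(121,70)"
```

```text
time_s: 14.45
tcp_pos: [581.5, 82.5, 119.8]
eef_rot: [0.0, 0.792, 0.611, 0.0]
wrist_force: [-0.3, 0.6, -2.6]
gripper_width: 14.4
grip_force: 40.0
time_s: 14.78
tcp_pos: [580.5, 82.2, 118.6]
eef_rot: [-0.0, 0.835, 0.55, -0.001]
wrist_force: [1.3, -0.5, -3.2]
gripper_width: 14.5
grip_force: 40.0
tcp [580.5  82.2 118.6] q [ 0.05  0.18  1.66 -0.    1.3   0.46] toolx yaw 66.75 t 14.7833
move tool [ 0.28  0.3  -2.42] rotvec [-0.0016  0.0011 -0.0567]
F [ 1.3 -0.5 -3.2] M [-0.16 -0.11  0.01] origin z 44.0
```

The force vanished and z fell to 118.6, so the tongue has found the slot. Lowering.

```bash
python3 inch.py '[[[0,0,0.8],[0,0,0]],[[0,0,0.8],[0,0,0]],[[0,0,0],[0,0,0]],[[0,0,0],[0,0,0]]]'; python3 -c "
from st import *
key(111,66)"
```

```text
time_s: 15.12
tcp_pos: [580.7, 82.4, 117.5]
eef_rot: [-0.0, 0.835, 0.551, -0.001]
wrist_force: [-0.0, 0.0, -3.4]
gripper_width: 14.7
grip_force: 40.0
tcp [580.7  82.4 117.5] q [ 0.05  0.19  1.66 -0.    1.3   0.46] toolx yaw 66.85 t 15.1167
move tool [0.12 0.34 6.45] rotvec [-0.0014  0.0007  0.0149]
F [-0.   0.  -3.4] M [-0.13 -0.05  0.  ] origin z 42.9
```

```bash
python3 inch.py '[[[0,0,1],[0,0,0]],[[0,0,1],[0,0,0]],[[0,0,1],[0,0,0]],[[0,0,0],[0,0,0]]]'; python3 inch.py '[[[0,0,1],[0,0,0]],[[0,0,1],[0,0,0]],[[0,0,0.5],[0,0,0]],[[0,0,0],[0,0,0]],[[0,0,0],[0,0,0]]]'; python3 -c "
from st import *
key(110.6,66)"
```

```text
time_s: 15.45
tcp_pos: [580.8, 82.5, 114.5]
eef_rot: [-0.0, 0.835, 0.551, -0.001]
wrist_force: [0.3, -1.7, -3.8]
gripper_width: 14.3
grip_force: 40.0
time_s: 15.87
tcp_pos: [580.9, 82.4, 112.2]
eef_rot: [-0.0, 0.835, 0.55, -0.0]
wrist_force: [0.8, -1.1, -4.5]
gripper_width: 14.2
grip_force: 40.0
tcp [580.9  82.4 112.2] q [ 0.05  0.19  1.66 -0.    1.29  0.46] toolx yaw 66.8 t 15.8667
move tool [0.07 0.15 1.6 ] rotvec [-0.0009  0.0006  0.0139]
F [ 0.8 -1.1 -4.5] M [-0.15 -0.08 -0.01] origin z 37.6
```

```bash
python3 inch.py '[[[0,0,0.8],[0,0,0]],[[0,0,0.7],[0,0,0]],[[0,0,0],[0,0,0]],[[0,0,0],[0,0,0]]]'; python3 inch.py '[[[0,0,0.5],[0,0,0]],[[0,0,0],[0,0,0]],[[0,0,0],[0,0,0]]]'; python3 -c "
from st import *
key(110.6,66)"
```

```text
time_s: 16.2
tcp_pos: [580.9, 82.4, 110.7]
eef_rot: [-0.0, 0.835, 0.55, -0.0]
wrist_force: [0.8, -0.9, -4.4]
gripper_width: 14.6
grip_force: 40.0
time_s: 16.45
tcp_pos: [581.0, 82.4, 110.6]
eef_rot: [-0.0, 0.835, 0.55, -0.0]
wrist_force: [-0.6, -0.2, 0.3]
gripper_width: 14.5
grip_force: 40.0
tcp [581.   82.4 110.6] q [ 0.05  0.19  1.66 -0.    1.29  0.46] toolx yaw 66.8 t 16.45
move tool [-0.    0.03  0.01] rotvec [-0.0006  0.0004  0.0139]
F [-0.6 -0.2  0.3] M [-0.13  0.27  0.03] origin z 36.0
```

Flange is flush (origin at 36.0, about 4 N). Turning clockwise.

```bash
python3 inch.py '[[[0.05,0.05,0],[0,0,0.05]],[[0.05,0.05,0],[0,0,0.05]],[[0.05,0.05,0],[0,0,0.05]],[[0.05,0.05,0],[0,0,0.05]],[[0,0,0],[0,0,0]]]'; python3 -c "
from st import *
key(110.6,50)"
```

```text
time_s: 16.87
tcp_pos: [581.4, 82.3, 110.6]
eef_rot: [0.0, 0.886, 0.463, -0.0]
wrist_force: [-0.7, -1.6, -0.1]
gripper_width: 14.7
grip_force: 40.0
tcp [581.4  82.3 110.6] q [ 0.05  0.19  1.66 -0.    1.29  0.66] toolx yaw 55.2 t 16.8667
move tool [ 0.15 -0.1   0.  ] rotvec [0.     0.0006 0.0908]
F [-0.7 -1.6 -0.1] M [-0.37  0.06  0.13] origin z 36.0
```

Torque about 0.1 N m is the spindle drag, as expected. Continuing.

```bash
python3 inch.py '[[[0.06,0.06,0],[0,0,0.06]],[[0.06,0.06,0],[0,0,0.06]],[[0.06,0.06,0],[0,0,0.06]],[[0.06,0.06,0],[0,0,0.06]],[[0.06,0.06,0],[0,0,0.06]],[[0,0,0],[0,0,0]]]'; python3 -c "
from st import *
key(110.6,35)"; python3 inch.py '[[[0.06,0.06,0],[0,0,0.06]],[[0.06,0.06,0],[0,0,0.06]],[[0.06,0.06,0],[0,0,0.06]],[[0.06,0.06,0],[0,0,0.06]],[[0,0,0],[0,0,0]]]'; python3 -c "
from st import *
key(110.6,6.4)"
```

```text
time_s: 17.37
tcp_pos: [581.8, 82.2, 110.6]
eef_rot: [0.0, 0.945, 0.326, -0.0]
wrist_force: [-0.4, -2.8, 1.0]
gripper_width: 14.6
grip_force: 40.0
tcp [581.8  82.2 110.6] q [ 0.05  0.2   1.66 -0.    1.29  0.96] toolx yaw 38.08 t 17.3667
move tool [ 0.23 -0.19  0.04] rotvec [0.0002 0.0009 0.0537]
F [-0.4 -2.8  1. ] M [-0.67  0.22  0.12] origin z 36.0
time_s: 17.78
tcp_pos: [582.0, 82.0, 110.6]
eef_rot: [0.0, 0.977, 0.211, -0.001]
wrist_force: [-2.0, -3.8, 2.0]
gripper_width: 14.2
grip_force: 40.0
tcp [582.   82.  110.6] q [ 0.05  0.2   1.66 -0.    1.29  1.2 ] toolx yaw 24.41 t 17.7833
move tool [0.52 0.1  0.03] rotvec [0.0006 0.0011 0.3143]
F [-2.  -3.8  2. ] M [-0.85  0.49  0.11] origin z 36.0
```

```bash
python3 inch.py '[[[-0.3,0.3,0],[0,0,0.04]],[[0,0.05,0],[0,0,0.05]],[[0,0.05,0],[0,0,0.05]],[[0,0.05,0],[0,0,0.05]],[[0,0.03,0],[0,0,0.03]],[[0,0,0],[0,0,0]]]'; python3 -c "
from st import *
key(110.6,6.4)"
```

```text
time_s: 18.28
tcp_pos: [582.0, 81.6, 110.6]
eef_rot: [0.0, 0.995, 0.104, -0.0]
wrist_force: [-2.4, -4.8, 3.8]
gripper_width: 14.4
grip_force: 40.0
tcp [582.   81.6 110.6] q [ 0.05  0.2   1.66 -0.    1.29  1.41] toolx yaw 11.94 t 18.2833
move tool [ 0.6  -0.37  0.01] rotvec [0.0004 0.0007 0.0966]
F [-2.4 -4.8  3.8] M [-0.72  0.44  0.15] origin z 36.0
```

```bash
python3 inch.py '[[[-0.2,0.3,-0.2],[0,0,0.03]],[[0,0,0],[0,0,0.03]],[[0,0,0],[0,0,0.02]],[[0,0,0],[0,0,0]]]'; python3 -c "
from st import *
key(110.6,6.4)"; python3 inch.py '[[[0,0,0],[0,0,0.02]],[[0,0,0],[0,0,0]],[[0,0,0],[0,0,0]]]'; python3 -c "
from st import *
key(110.6,6.4)"
```

```text
time_s: 18.62
tcp_pos: [581.9, 81.5, 110.6]
eef_rot: [0.0, 0.998, 0.064, -0.0]
wrist_force: [0.3, -2.6, 1.4]
gripper_width: 14.2
grip_force: 40.0
tcp [581.9  81.5 110.6] q [ 0.05  0.2   1.66 -0.    1.29  1.5 ] toolx yaw 7.31 t 18.6167
move tool [ 0.68 -0.53  0.01] rotvec [0.0001 0.0005 0.0158]
F [ 0.3 -2.6  1.4] M [-0.65  0.15  0.15] origin z 36.0
time_s: 18.87
tcp_pos: [581.9, 81.5, 110.6]
eef_rot: [0.0, 0.999, 0.053, -0.0]
wrist_force: [1.0, -3.0, 1.9]
gripper_width: 14.6
grip_force: 40.0
tcp [581.9  81.5 110.6] q [ 0.05  0.2   1.66 -0.    1.29  1.52] toolx yaw 6.11 t 18.8667
move tool [ 0.67 -0.57  0.02] rotvec [ 0.0001  0.0006 -0.0051]
F [ 1.  -3.   1.9] M [-0.76  0.11  0.09] origin z 36.0
```

```bash
for i in 1; do python3 inch.py '[[[0,0,0],[0,0,0.02]],[[0,0,0],[0,0,0]]]' | grep force; python3 -c "
from st import *
key(110.6,6.4)"; python3 inch.py '[[[0,0,0],[0,0,0.02]],[[0,0,0],[0,0,0]]]'| grep force; python3 -c "
from st import *
key(110.6,6.4)"; done
```

```text
wrist_force: [-0.0, -4.8, 2.1]
grip_force: 40.0
tcp [581.8  81.5 110.6] q [ 0.05  0.19  1.66 -0.    1.29  1.54] toolx yaw 4.84 t 19.0333
move tool [ 0.71 -0.58  0.03] rotvec [ 0.0002  0.0007 -0.0272]
F [-0.  -4.8  2.1] M [-0.82  0.16  0.13] origin z 36.0
wrist_force: [-0.5, -4.6, 3.0]
grip_force: 40.0
tcp [581.9  81.5 110.7] q [ 0.05  0.19  1.66 -0.    1.29  1.56] toolx yaw 3.68 t 19.2
move tool [ 0.67 -0.59  0.07] rotvec [ 0.0002  0.0006 -0.0475]
F [-0.5 -4.6  3. ] M [-0.89  0.13  0.16] origin z 36.1
```

```bash
python3 inch.py '[[[0,0.3,-0.1],[0,0,0.02]],[[0,0,0],[0,0,0]]]' | grep force; python3 -c "
from st import *
key(110.6,6.4)"; python3 inch.py '[[[0,0,0],[0,0,0.02]],[[0,0,0],[0,0,0]]]'| grep force; python3 -c "
from st import *
key(110.6,6.4)
f=grab('wrist');cv2.imwrite('pics/w6.png',f['img'][:,:,::-1])"
```

```text
wrist_force: [0.4, -4.0, 2.9]
grip_force: 40.0
tcp [581.8  81.4 110.6] q [0.05 0.19 1.66 0.   1.29 1.58] toolx yaw 2.53 t 19.3667
move tool [ 0.7  -0.7   0.02] rotvec [-0.0002  0.0007 -0.0675]
F [ 0.4 -4.   2.9] M [-0.67  0.09  0.13] origin z 36.0
wrist_force: [0.1, -2.6, 1.9]
grip_force: 40.0
tcp [581.8  81.3 110.6] q [0.05 0.19 1.66 0.   1.29 1.6 ] toolx yaw 1.39 t 19.5333
move tool [ 0.69 -0.75  0.02] rotvec [-0.      0.0007 -0.0875]
F [ 0.1 -2.6  1.9] M [-0.67 -0.01  0.18] origin z 36.0
```

View pics/w6.png

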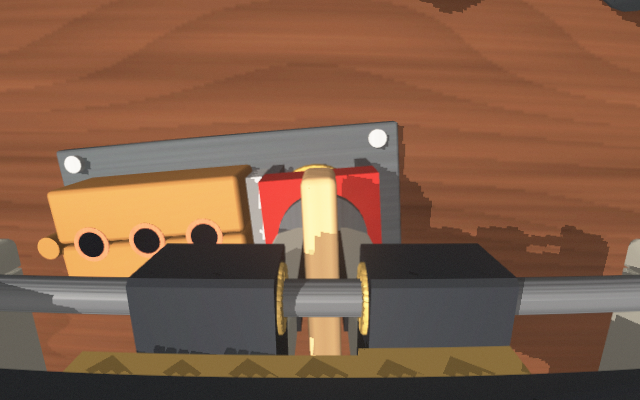

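The bar spans about (303–337, 170) to (307–340, 270), leaning slightly left of the tool axis. The plate edge runs (57,152)–(397,123). Next I'll measure the bar's true angle against the mould.

```bash
cat > yaw.py <<'E'
from m import *
def lines(f,z,v0,v1,lo,hi,step=3):
    # left/right edges of the bright bar by row -> world yaw
    g=f['img'][:,:,2].astype(float);H=hsv(f);m=(H[:,:,0]>13)&(H[:,:,0]<32)&(H[:,:,1]<125)&(H[:,:,1]>40)&(H[:,:,2]>120)
    L,Rr=[],[]
    for v in range(v0,v1,step):
        n=np.nonzero(m[v,lo:hi])[0]
        if len(n): L.append([n.min()+lo,v]);Rr.append([n.max()+lo,v])
    o=[]
    for e in(L,Rr):
        p=plane(f,e,z)[:,:2];vx,vy,_,_=cv2.fitLine(p.astype(np.float32),cv2.DIST_HUBER,0,.01,.01).ravel();o.append(np.degrees(np.arctan2(vy,vx))%180);print(e[0],e[-1])
    return o
f=load('wrist')
if __name__=='__main__':
    print('bar yaw',lines(f,124,190,232,295,348))
    b=plane(f,[[57.,152],[397,123]],12);d=b[0]-b[1];print('plate yaw',np.degrees(np.arctan2(d[1],d[0]))-90)
    print(hsv(f)[215,300:312].tolist())
E
python3 yaw.py
```

```text
[np.int64(301), 190] [np.int64(295), 229]
[np.int64(335), 190] [np.int64(347), 229]
bar yaw [np.float32(1.4508295), np.float32(5.1788116)]
plate yaw 5.914017216503112
[[11, 14, 142], [14, 58, 162], [16, 109, 223], [22, 92, 252], [25, 76, 254], [25, 73, 254], [26, 70, 254], [26, 67, 254], [27, 63, 254], [27, 64, 254], [27, 62, 254], [27, 63, 254]]
```

```bash
python3 - <<'E'
from m import *
f=load('wrist');im=f['img'].astype(float)
V=im[:,:,0]
L,Q=[],[]
for v in range(186,231,2):
    r=V[v]
    # subpixel crossing of 200 walking outwards from 318
    u=318
    while r[u]>200:u-=1
    L.append([u+(200-r[u])/(r[u+1]-r[u]),v])
    u=318
    while r[u]>200:u+=1
    Q.append([u-(200-r[u])/(r[u-1]-r[u]),v])
for e in(L,Q):
    e=np.array(e);p=plane(f,e,124)[:,:2].astype(np.float32);vx,vy,_,_=cv2.fitLine(p,cv2.DIST_HUBER,0,.01,.01).ravel()
    print(np.degrees(np.arctan(vy/vx)),e[[0,7,15,-1]].round(1).tolist())
E
```

```text
58.90871 [[257.3, 186.0], [300.9, 200.0], [301.7, 216.0], [302.3, 230.0]]
3.6555247 [[334.5, 186.0], [335.1, 200.0], [335.5, 216.0], [336.0, 230.0]]
```

```bash
cat > by.py <<'E'
from m import *
def baryaw(f):
    V=f['img'][:,:,0].astype(float);o=[]
    for s in(-1,1):
        e=[]
        for v in range(198,231,2):
            r=V[v];u=318
            while r[u]>200:u+=s
            e.append([u-s*(200-r[u])/(r[u-s]-r[u]),v])
        p=plane(f,e,124)[:,:2].astype(np.float32);vx,vy,_,_=cv2.fitLine(p,cv2.DIST_HUBER,0,.01,.01).ravel();o.append(round(float(np.degrees(np.arctan(vy/vx))),2))
    return o
if __name__=='__main__':
    print('baryaw',baryaw(load('wrist')));f=grab('wrist');print('now',baryaw(f));key(110.6,6.35)
E
python3 inch.py '[[[0,0,0],[0,0,0.02]],[[0,0,0],[0,0,0]],[[0,0,0],[0,0,0]]]'| grep force; python3 by.py;  python3 inch.py '[[[0,0,0],[0,0,0.02]],[[0,0,0],[0,0,0]],[[0,0,0],[0,0,0]]]'| grep force; python3 by.py
```

```text
wrist_force: [1.5, -2.9, 1.9]
grip_force: 40.1
baryaw [3.39, 3.55]
now [3.02, 3.18]
tcp [581.8  81.3 110.6] q [ 0.05  0.19  1.66 -0.    1.29  1.62] toolx yaw 0.34 t 19.8833
move tool [ 0.67 -0.81  0.02] rotvec [ 0.      0.0007 -0.1049]
F [ 2.3 -3.7  1.7] M [-0.74 -0.14  0.27] origin z 36.0
wrist_force: [2.1, -3.4, 1.8]
grip_force: 40.2
baryaw [3.02, 3.18]
now [2.65, 2.77]
tcp [581.8  81.3 110.6] q [ 0.05  0.19  1.66 -0.    1.29  1.64] toolx yaw -0.81 t 20.1833
move tool [ 0.63 -0.87  0.  ] rotvec [ 1.000e-04  7.000e-04 -1.249e-01]
F [ 3.  -3.4  1.8] M [-0.85 -0.28  0.33] origin z 36.0
```

The torque climbs to 0.33 N m while the bar hardly turns, so this is the stop. The bar is within about 3.5° of the mould's x. Relax the twist and release.

```bash
python3 inch.py '[[[0,0.3,-0.1],[0,0,-0.015]],[[0,0,0],[0,0,-0.015]],[[0,0,0],[0,0,0]]]'| grep force; python3 by.py; python3 inch.py '[[[0,0,0],[0,0,0]],[[0,0,0],[0,0,0]],[[0,0,0],[0,0,0]],[[0,0,0],[0,0,0]],[[0,0,0],[0,0,0]],[[0,0,0],[0,0,0]]]' 45; python3 by.py
```

```text
wrist_force: [2.8, -2.0, 0.1]
grip_force: 40.0
baryaw [2.65, 2.77]
now [3.05, 3.04]
tcp [581.7  81.3 110.6] q [0.05 0.19 1.66 0.   1.29 1.61] toolx yaw 0.93 t 20.4833
move tool [ 0.76 -0.84  0.04] rotvec [-0.0004  0.0008 -0.0945]
F [ 3.3 -2.1  0.3] M [-0.37 -0.39  0.25] origin z 36.0
time_s: 20.98
tcp_pos: [581.5, 81.1, 110.5]
eef_rot: [-0.0, 1.0, 0.008, -0.001]
wrist_force: [0.5, 0.3, 0.5]
gripper_width: 44.5
grip_force: 0.0
baryaw [3.05, 3.04]
now [4.37, 4.31]
tcp [581.6  81.1 110.6] q [0.05 0.19 1.66 0.   1.29 1.61] toolx yaw 0.9 t 21.0333
move tool [ 0.94 -1.02 -0.03] rotvec [-0.0002  0.0013 -0.095 ]
F [-0.  -0.4 -0.2] M [-0.03  0.21  0.07] origin z 36.0
```

Released; the bar rests at about 4.3°, against 6.35° for the mould's x. Retreat upward and check.

```bash
python3 inch.py '[[[0,0,-8],[0,0,0]],[[0,0,-15],[0,0,0]],[[0,0,-25],[0,0,0]],[[0,0,-35],[0,0,0]],[[0,0,-35],[0,0,0]],[[0,0,-35],[0,0,0]],[[0,0,-35],[0,0,0]],[[0,0,0],[0,0,0]]]'; python3 inch.py '[[[-30,0,0],[0,0,0]],[[-30,0,0],[0,0,0]],[[-10,0,0],[0,0,0]],[[0,0,0],[0,0,0]],[[0,0,0],[0,0,0]]]'
python3 - <<'E'
from m import *
f=grab('wrist');cv2.imwrite('pics/w7.png',f['img'][:,:,::-1]);X=pts(f)
b=bar(f,(250,40,400,230));print('bar',rect(f,b,124),'z',np.median(X[b[:,1].astype(int),b[:,0].astype(int)][:,2]),np.median(X[int(mid(b)[1])-4:int(mid(b)[1])+4,int(mid(b)[0])-2:int(mid(b)[0])+3,2]))
E
```

```text
time_s: 21.7
tcp_pos: [584.8, 81.2, 308.9]
eef_rot: [-0.0, 1.0, 0.008, 0.006]
wrist_force: [1.3, 0.6, 1.1]
gripper_width: 45.0
grip_force: 0.0
time_s: 22.12
tcp_pos: [512.0, 79.9, 299.6]
eef_rot: [-0.0, 1.0, 0.008, 0.0]
wrist_force: [-0.3, 0.1, 0.1]
gripper_width: 45.0
grip_force: 0.0
bar ((582.0492553710938, 81.59324645996094), (81.35366821289062, 11.702913284301758), 4.373075008392334) z 123.48774644842192 124.42965292457339
```

View pics/w7.png

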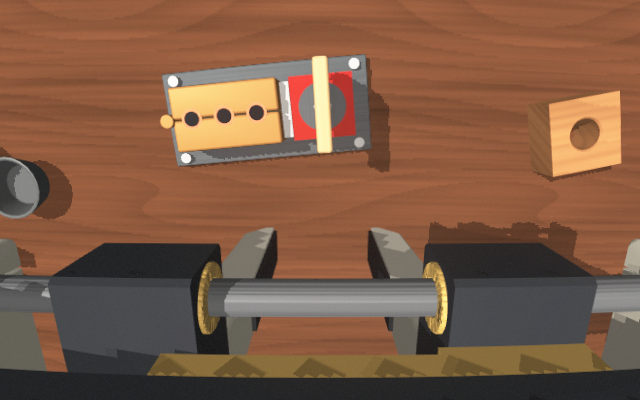

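The key is home in the collar: bar at (321,105), top at 124 mm as it must be, and about 2° from square. The rest at (585,135) is empty and nothing else has moved.

```bash
python3 -c "
from station import ctrl, probe_bus, job, grab_frame
print(job.job_done())"
```

```text
the job is handed in; nothing more can be done
None
```

The T-key is fully home in the cam lock and turned clockwise to the stop; its bar measures about 2° from square across the mould. The gripper is clear and the job was handed in at about 22 s.

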